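Centre the check weight on the bench scale and press its key

ROBOT

A 6-joint arm with a two-finger parallel gripper is mounted at the origin on a cart in front of the work surface, level with it; the furniture and walls round the work are solid. World frame = base frame: x ahead of the robot, y to its left, z up, the work surface at z = 0. Lengths are in mm, angles in rad, forces in N, time in s.
With the tool pointing down it reaches from about 275 to 1000 mm from the base axis. Payload 8.4 kg.
Tool frame: the origin (TCP) lies at the very end of the fingers, on their centre line; the grasp point (between the pads) lies 19 mm behind it (r.pinch_z is the distance from the TCP to the grasp point, in mm); z points along the fingers, y is the line along which they close (so a half turn about z gives the same grasp; the last joint's range is limited). The gripper opens to 85 mm and grips with 20 to 120 N. Pads are 22 mm wide; open, the fingers measure 114 mm over their backs; the gripper's body (76 mm by 85 mm) begins 54 mm behind the grasp point. The pads swing forward as they close: fully open they stand 13 mm farther back than shut.
Start: joints at [-1.291, 0.353, 1.633, -0, 1.155, -0.002], TCP at [173.802, -600.351, 231.281] pointing down, gripper open.
Joint ranges: [-2.63, 2.63], [-0.92, 2.1], [0.06, 2.66], [-1.3, 4.44], [0, 2.69], [-3.02, 3.02]. Speed limits (rad/s): [2.22, 2.22, 2.79, 3.14, 3.14, 3.14].

INTERFACE

Orientations are given as [roll, pitch, yaw] about the fixed x, y, z axes, in that order (R = Rz(yaw) Ry(pitch) Rx(roll)).
In Python, from rig import r gives the robot as it stands.
- The arm moves only by the tool carry_out, never from a script. Its argument "series" is a list of rows, each a list of 7 numbers: the turn, a rotation vector about the tool's x, y, z as a fraction of full scale, then the shift along the tool's x, y, z as a fraction of full scale, then the gripper command: -1 is fully open, 1 is shut, values between are in proportion. A call has 1 to 8 rows; each row is the pose to reach, as a shift and turn from the pose commanded when the call began, along the tool's axes at that moment, turning the shorter way round; what a row does not reach only later rows make up. Full scale, the value 1, is 0.25 m for a shift and pi rad for a turn. A row lasts 1/8 s, in which the tool goes at most 62.5 mm and 10.7 degrees, less where a joint would pass 70% of its speed; a pose out of reach is approached as far as the arm can. A call with a number of a shift or a turn outside -1 to 1 is refused whole. A call with a gripper value outside its range is refused whole. The fingers move at their own pace and stop on an object; "force" is the grip in N (left out, the last holds). Time passes only in rows, so rows that repeat a pose let the fingers close. It gives the time, the measured TCP pose, the force, the opening and the grip force at its end, in the units of the state.
- r.sense(): the state, without advancing time (a new reading comes with each control period).
- r.grab_frame(name): name is "scene" or "side" or "wrist"; returns the picture (480x640x3 uint8, red, green, blue); there is no depth.
- r.get_calibration(name): a dict with "K" (3x3 intrinsics, pixels), "pose" (4x4, takes a point from camera to world coordinates). Camera axes: x right, y up, looking along -z (the intrinsics and any distortion apply to the point x, -y, -z); pixel columns grow to the right and rows downward; lengths in mm; the calibration is good to about 2 mm. A picture is of the moment at which its call begins: read the wrist's pose just before it. get_calibration takes no time and is no camera call; for the wrist camera it gives the pose at the moment of the call.
- r.sign_off(): hands the job in; it is judged then, once.
Trained networks look in the newest picture that a camera, given by its name, has taken for a name from the list of things; names that differ only in an ending like _2 or _b are one class to them, and where a whole thing is asked for, a point or a joint stands for the part that bears it (a point fixed in the world has none). Each returns a list of dicts, best first, with "score" (0 to 1); they miss things now and then, are a little off and sometimes report something else, mostly with a low value. They report only what shows in the picture. A call takes as long as a camera call.
- r.silhouettes(camera, label): "region" (480x640 bool, what is visible of it) and "position" ([row, column] in pixels, amid what is visible of it).
The state is a dict: "clock": time; "qpos": joint angles; "qvel": joint speeds; "joint_efforts": joint torques, N m; "eef_pos": TCP position; "tcp_rot": TCP orientation; "contact_force": force on the tool from outside, world axes, zero at the start; "wrist_torque": the same for the moment, N m; "opening": opening from 0.0 (shut) to 1.0 (fully open); "grasp_force": force on a finger pad.
Only numpy, scipy, OpenCV 4.12 (cv2) and the standard library are available. Lean on these libraries where they do the work, as an engineer would, in place of code of your own. Each camera call takes 0.05 s, during which the arm holds its last target. There are 200 camera calls.

TASK

The slender brass check weight stands off-centre on the small round pan of the bench scale. Nudge it with light pushes of the fingertips, low down, until it stands upright in the middle of the pan, then press the scale's round white key fully down with a fingertip and let it go. Do not pinch, lift, strike or tip the weight or push it off the pan, do not press the key before the weight is in the middle, and leave the other things where they are.

Things in the scene. Friction and masses are not known exactly. Their poses are not given: they have to be found in the camera images.
- weight: the loose brass check weight, about 0.2 kg, round, 58 mm tall: foot 22 mm in diameter, flange 34 mm in diameter from 6 to 14 mm above its underside, straight body 24 mm in diameter up to 42 mm, thin neck, knob 18 mm in diameter on top. Origin at the centre of its underside, z up along its axis; its yaw means nothing
- weight_mid (a point): point on the weight's axis 25 mm above its underside. The weight starts 18 to 28 mm from the pan's middle, in any direction; friction on the pan is 0.3 to 0.5. It slides when pushed slowly at the flange (fingertip lowered to 6 to 8 mm above the pan, so that it meets the flange) and tips over easily when pushed higher up or struck
- pan_center (a point): middle of the top face of the scale's round steel pan, which is flat, rimless, fixed, 90 mm in diameter and 6 mm thick, with two engraved circles 40 and 80 mm in diameter round the middle; z up, its yaw means nothing. The pan's top is 51 mm above the counter and about 19 mm above the top of the scale's housing. The grey housing (230 x 150 mm) does not move
- cal_key_top (a point): centre of the top of the round white spring key, 22 mm in diameter, on the black key panel at the end of the scale nearer the robot, about 128 mm from the pan's middle; it is pressed straight down
- cal_key (a joint): travel of the white key (m): 0 released, 0.005 fully down (about 4 N); counts as pressed beyond 0.004; springs back when released
- tape_measure: bystander: black tape measure, 37 x 74 x 64 mm, standing on the counter to the left of the scale, beside the pan; origin at the centre of its underside
- screwdriver_1: bystander: screwdriver 168 mm long, 27 mm thick, lying to the right of the scale; origin at the centre of its underside
- tape_1: bystander: small roll of dark tape, 51 x 48 x 19 mm, lying to the left of the scale, beside the key panel; origin at the centre of its underside

How it is judged:
By the outcome, as a careful person would: the job done as asked, in the order asked, and still so for the second after the job is handed in, with the robot touching nothing.
It also fails if it takes over 45 s, if anything falls off the work surface, if the arm or the gripper's body presses on something with over 40 N, if the wrist force passes 120 N, or if a joint passes its speed limit or range.

## Working session

There is one attempt and no reset: what is moved stays moved. The work goes in short steps, Python scripts to look and compute and a tool call to move; the robot and the scene stay as the last step left them, time stands still between calls to the robot, and variables do not carry over. Pictures are saved under pics/ and viewed, at most 13 in all, crops included, and the job is handed in when it is done.

Besides the shell and the picture viewer there is one more tool, called after "Call:" as a command line: name --pt "numbers of a row" for each row, then --argument value for the rest. carry_out: Moves the arm, as the interface text tells. Its arguments: {"type":"object","properties":{"series":{"type":"array"},"force":{"type":"number"}},"required":["series"]}

```bash
mkdir -p pics; ls; cat > h.py <<'E'
import numpy as np, cv2
from rig import r
def px2w(cam,row,col,z,cal=None):
    c=cal or r.get_calibration(cam);K=np.array(c["K"]);P=np.array(c["pose"])
    d=np.linalg.inv(K)@[col,row,1]; d=P[:3,:3]@[d[0],-d[1],-d[2]]; o=P[:3,3]
    return o+d*(z-o[2])/d[2]
def w2px(cam,p):
    c=r.get_calibration(cam);K=np.array(c["K"]);P=np.array(c["pose"])
    q=P[:3,:3].T@(np.array(p)-P[:3,3]); u=K@[q[0],-q[1],-q[2]]; return u[:2]/u[2]
def save(cam,n):
    im=r.grab_frame(cam); cv2.imwrite(f"pics/{n}.png",im[:,:,::-1]); return im
E
python3 - <<'E'
from h import *
np.set_printoptions(precision=1,suppress=True)
a=save("scene","s0");b=save("side","d0")
cv2.imwrite("pics/c0.png",cv2.resize(np.vstack([a,b])[:,:,::-1],(400*3//2,600*3//2*2//3)) if 0 else cv2.resize(np.hstack([a,b]),(800,300))[:,:,::-1])
for cam in("scene","side"):
    c=r.get_calibration(cam);print(cam,np.array(c["pose"]),np.array(c["K"])[0], {k for k in c})
    for n,z in(("weight",76),("pan_center",51),("cal_key",40)):
        for s in r.silhouettes(cam,n)[:2]:
            m=s["region"];ys,xs=np.where(m);print(n,s["score"],s["position"],[ys.min(),ys.max(),xs.min(),xs.max()],px2w(cam,*s["position"],z))
print(r.sense())
E
```

```text
pics
scene [[ -0.7   0.4  -0.6 -46.4]
 [ -0.7  -0.4   0.6 611.7]
 [  0.    0.8   0.6 653.5]
 [  0.    0.    0.    1. ]] [609.9   0.  307.1] {'pose', 'K'}
weight 0.81 [216.9, 315.1] [np.int64(200), np.int64(234), np.int64(306), np.int64(325)] [545.1 -18.2  76. ]
pan_center 0.76 [232.4, 310.7] [np.int64(210), np.int64(239), np.int64(291), np.int64(340)] [542.9  -5.7  51. ]
pan_center 0.52 [215.3, 383.4] [np.int64(202), np.int64(245), np.int64(365), np.int64(413)] [ 488.6 -136.2   51. ]
cal_key 0.43 [254.4, 370.7] [np.int64(250), np.int64(261), np.int64(367), np.int64(379)] [439.3 -42.5  40. ]
side [[   1.     0.    -0.   513.5]
 [  -0.     0.5   -0.9 -746.3]
 [  -0.     0.9    0.5  497.4]
 [   0.     0.     0.     1. ]] [457.4   0.  315.2] {'pose', 'K'}
weight 0.77 [234.3, 325.1] [np.int64(219), np.int64(249), np.int64(318), np.int64(335)] [541.   -8.1  76. ]
pan_center 0.74 [258.2, 336.9] [np.int64(242), np.int64(268), np.int64(313), np.int64(360)] [560.5 -52.2  51. ]
{'clock': 0.4, 'qpos': array([-1.3,  0.4,  1.6,  0. ,  1.2, -0. ]), 'qvel': array([-0., -0., -0., -0.,  0., -0.]), 'joint_efforts': array([ -0. , -60.5, -34.2,  -0. ,   0. ,  -0. ]), 'eef_pos': array([ 173.8, -600.3,  231.2]), 'tcp_rot': array([-3.1, -0. ,  0.3]), 'contact_force': array([ 0.2,  0.3, -0.4]), 'wrist_torque': array([0., 0., 0.]), 'grasp_force': 0.0, 'opening': 0.9977504396094016}
```

View pics/s0.png

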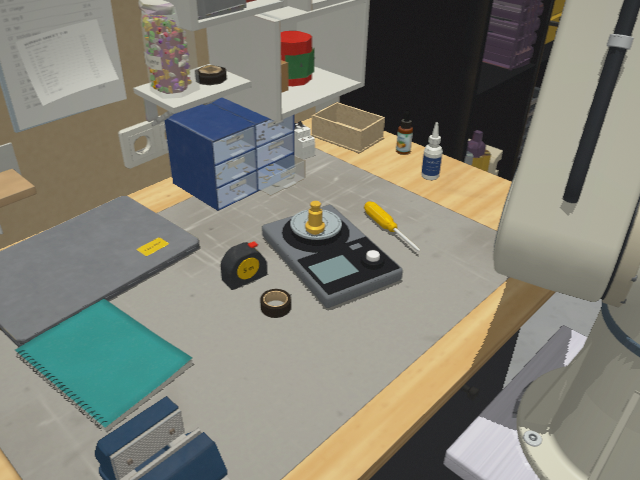

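View pics/d0.png

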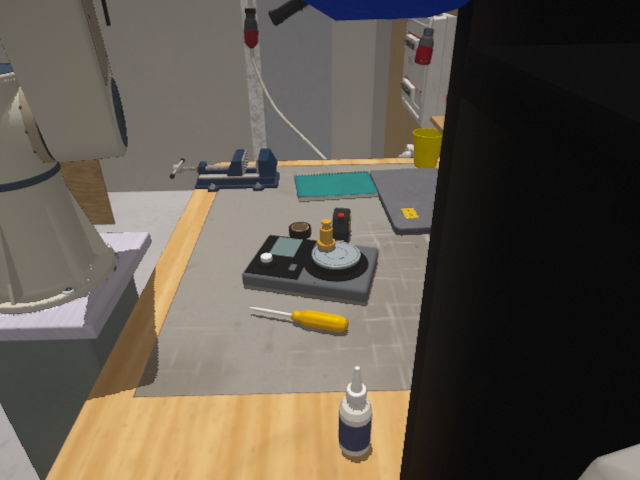

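```bash
python3 - <<'E'
from h import *
np.set_printoptions(precision=3,suppress=True)
for cam,L in(("scene",((224,316,51),(256,373,40),(230,315,57))),("side",((255,336.5,51),(258,266.5,40),(247,326,57)))):
    for a in L: print(cam,px2w(cam,*a))
s=r.sense();print(s["eef_pos"],s["tcp_rot"])
c=r.get_calibration("wrist");print(c["pose"],c["K"])
E
```

```text
scene [554.138 -30.498  51.   ]
scene [433.829 -41.87   40.   ]
scene [536.821  -9.833  57.   ]
side [560.414 -41.403  51.   ]
side [431.247 -28.674  40.   ]
side [542.067 -22.356  57.   ]
[ 173.794 -600.291  231.169] [-3.141 -0.     0.282]
[[   0.277    0.928    0.25   237.686]
 [  -0.961    0.268    0.071 -581.278]
 [  -0.001   -0.26     0.966  373.47 ]
 [   0.       0.       0.       1.   ]] [[396.862   0.    313.876]
 [  0.    396.862 235.761]
 [  0.      0.      1.   ]]
```

Call:
carry_out --pt "0 0 0.03 0.15 -0.15 0 1" --pt "0 0 0.06 0.33 -0.33 0 1" --pt "0 0 0.09 0.5 -0.5 0 1" --pt "0 0 0.12 0.7 -0.68 0 1" --pt "0 0 0.15 0.85 -0.84 0 1" --pt "0 0 0.17 0.98 -0.96 0 1" --pt "0 0 0.17 0.98 -0.96 0 1" --force 20

```text
clock: 1.27
eef_pos: [343.5, -299.5, 231.5]
tcp_rot: [-3.141, -0.0, -0.249]
contact_force: [-0.6, -0.5, 0.5]
opening: 0.002
grasp_force: 0.0
```

Call:
carry_out --pt "0 0 0.03 0.05 -0.17 0 1" --pt "0 0 0.06 0.1 -0.34 0 1" --pt "0 0 0.09 0.15 -0.5 0 1" --pt "0 0 0.12 0.2 -0.68 0 1" --pt "0 0 0.15 0.25 -0.84 0 1" --pt "0 0 0.17 0.3 -1 0 1" --pt "0 0 0.17 0.3 -1 0 1"

```text
clock: 2.15
eef_pos: [478.8, -77.3, 231.3]
tcp_rot: [-3.141, -0.0, -0.784]
contact_force: [-0.0, -0.3, -0.1]
opening: -0.0
grasp_force: 0.0
```

```bash
cat > look.py <<'E'
from h import *
import sys
np.set_printoptions(precision=2,suppress=True)
s=r.sense();print(s["eef_pos"],s["tcp_rot"],s["contact_force"])
save("wrist",sys.argv[1])
for n,z in(("weight",76),("pan_center",51),("cal_key",40)):
    for q in r.silhouettes("wrist",n)[:1]:
        ys,xs=np.where(q["region"]);print(n,q["score"],q["position"],[int(v) for v in(ys.min(),ys.max(),xs.min(),xs.max())],px2w("wrist",*q["position"],z))
E
python3 look.py w1
```

```text
[478.79 -77.26 231.34] [-3.14 -0.   -0.78] [-0.05 -0.33 -0.07]
weight 0.93 [220.6, 198.3] [194, 240, 173, 223] [539.24 -13.42  76.  ]
pan_center 0.59 [172.1, 211.0] [123, 231, 151, 262] [559.2  -42.26  51.  ]
cal_key 0.64 [275.5, 318.8] [268, 280, 307, 331] [431.6  -38.26  40.  ]
```

View pics/w1.png

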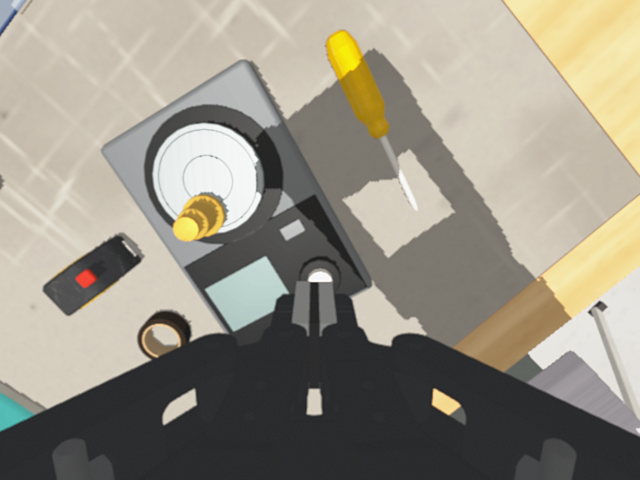

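```bash
python3 - <<'E'
from h import *
np.set_printoptions(precision=1,suppress=True)
print(px2w("wrist",178,207,51),px2w("wrist",179,208,51),px2w("wrist",213,208,61))
im=cv2.imread("pics/w1.png")[110:250,130:290]; cv2.imwrite("pics/w1c.png",cv2.resize(im,None,fx=4,fy=4,interpolation=2))
E
```

```text
[558.3 -36.6  51. ] [557.2 -36.5  51. ] [538.3 -18.7  61. ]
```

View pics/w1c.png

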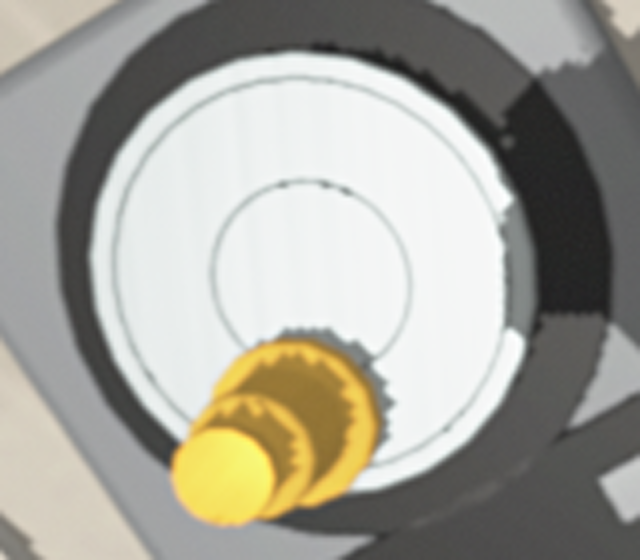

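```bash
python3 - <<'E'
from h import *
np.set_printoptions(precision=1,suppress=True)
P=px2w("wrist",180,207.6,51)
for W in (px2w("wrist",215.8,204.2,64),px2w("wrist",228.8,186.2,107)):
    d=(P-W)[:2];print(P,W,d,np.hypot(*d),np.arctan2(d[1],d[0]))
E
```

```text
[556.9 -35.7  51. ] [538.8 -15.8  64. ] [ 18.1 -19.9] 26.878873134359118 -0.832722091934677
[556.9 -35.7  51. ] [539.6 -15.2 107. ] [ 17.3 -20.5] 26.81951119765308 -0.869220589787207
```

Call:
carry_out --pt "0 0 0.01 -0.08 -0.18 0.1 1" --pt "0 0 0.021 -0.163 -0.356 0.2 1" --pt "0 0 0.021 -0.163 -0.356 0.325 1" --pt "0 0 0.021 -0.163 -0.356 0.325 1" --pt "0 0 0.021 -0.163 -0.356 0.325 1"

```text
clock: 2.98
eef_pos: [511.9, 12.4, 151.0]
tcp_rot: [-3.141, -0.001, -0.854]
contact_force: [0.1, -0.4, 0.5]
opening: 0.003
grasp_force: 0.0
```

```bash
python3 look.py w2; python3 - <<'E'
from h import *
for q in r.silhouettes("wrist","tape_measure")[:1]:
    ys,xs=np.where(q["region"]);print(q["score"],q["position"],ys.min(),ys.max(),xs.min(),xs.max(),px2w("wrist",*q["position"],64))
E
```

```text
[511.91  12.39 150.96] [-3.14 -0.   -0.85] [ 0.08 -0.37  0.49]
weight 0.77 [180.1, 304.3] [148, 206, 276, 333] [542.69 -12.16  76.  ]
pan_center 0.6 [116.1, 309.0] [47, 202, 230, 381] [563.48 -39.46  51.  ]
cal_key 0.93 [260.5, 453.7] [242, 276, 437, 472] [429.47 -33.08  40.  ]
0.62 [179.8, 307.1] 148 207 276 333 [540.62000877 -11.66772995  64.        ]
```

View pics/w2.png

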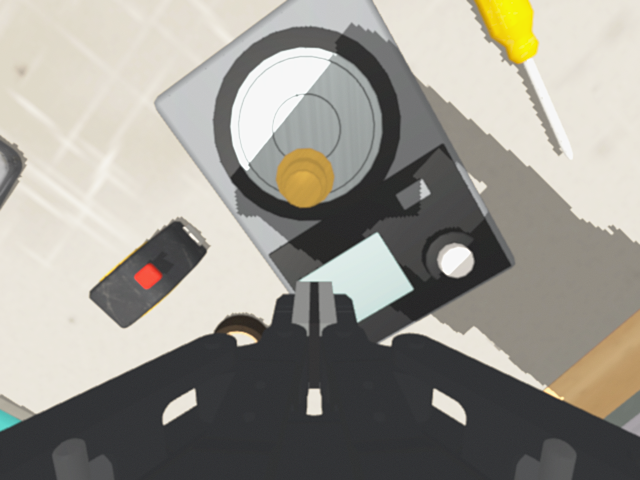

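```bash
python3 - <<'E'
from h import *
np.set_printoptions(precision=1,suppress=True)
P=px2w("wrist",127,307,51);t=r.sense()["eef_pos"][:2];yaw=-.854
u=np.array([np.cos(yaw),np.sin(yaw)]);v=np.array([np.sin(yaw),-np.cos(yaw)])
T=px2w("wrist",275,150,64)
for n,W in(("P",P),("fl",px2w("wrist",177,304.5,64)),("kn",px2w("wrist",183,306,109)),("tape",T),("key",px2w("wrist",260,455,40))): print(n,W,"u,v from tcp",(W[:2]-t)@u,(W[:2]-t)@v)
print(w2px("wrist",[*t,151]))
E
```

```text
P [560.1 -33.7  51. ] u,v from tcp 66.69673677553992 -5.46616240051304
fl [542.8 -11.9  64. ] u,v from tcp 38.869529500294824 -6.780895685705118
kn [543.  -14.9 109. ] u,v from tcp 41.31596127430871 -4.956932673989039
tape [575.3  96.1  64. ] u,v from tcp -21.240336103715364 -102.22393451917456
key [429.  -33.8  40. ] u,v from tcp -19.391733585469833 93.38871386900124
[317.  303.3]
```

Call:
carry_out --pt "0 0 0 0 -0.02 0.1 1" --pt "0 0 0 0 -0.02 0.2 1" --pt "0 0 0 0 -0.02 0.28 1" --pt "0 0 0 0 -0.02 0.34 1" --pt "0 0 0 0 -0.02 0.372 1" --pt "0 0 0 0 -0.02 0.372 1"

```text
clock: 3.98
eef_pos: [515.3, 16.6, 56.9]
tcp_rot: [3.141, 0.0, -0.852]
contact_force: [-0.6, -0.6, 0.3]
opening: -0.001
grasp_force: 0.0
```

```bash
python3 look.py w3; python3 -c "
import cv2
im=cv2.imread('pics/w3.png')[60:330,170:470];cv2.imwrite('pics/w3c.png',cv2.resize(im,None,fx=2.2,fy=2.2,interpolation=2))"
```

```text
[515.34  16.63  56.91] [ 3.14  0.   -0.85] [-0.57 -0.64  0.34]
weight 0.59 [213.4, 313.3] [157, 274, 266, 362] [542.9  -12.23  76.  ]
pan_center 0.72 [105.7, 321.3] [0, 236, 192, 438] [563.22 -39.66  51.  ]
cal_key 0.85 [328.3, 544.6] [302, 355, 514, 573] [426.24 -34.86  40.  ]
```

View pics/w3.png

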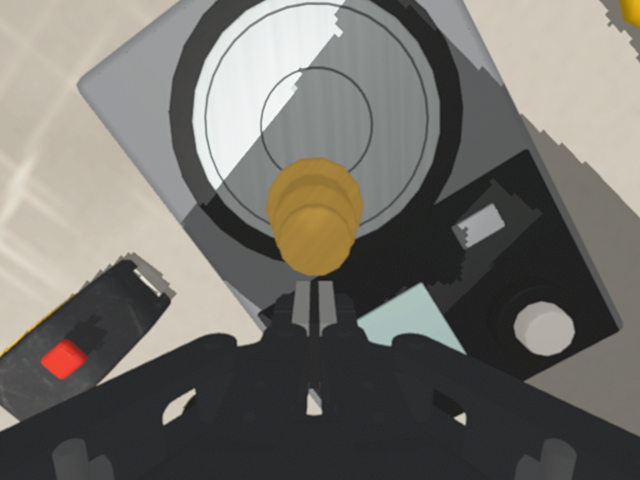

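Call:
carry_out --pt "0 0 0 0.01 0 -0.004 1" --pt "0 0 0 0.02 0 -0.004 1" --pt "0 0 0 0.03 0 -0.004 1" --pt "0 0 0 0.04 0 -0.004 1" --pt "0 0 0 0.05 0.001 -0.004 1" --pt "0 0 0 0.06 0.001 -0.004 1" --pt "0 0 0 0.07 0.001 -0.004 1" --pt "0 0 0 0.08 0.002 -0.004 1"

```text
clock: 5.18
eef_pos: [528.2, 1.2, 58.0]
tcp_rot: [3.142, 0.0, -0.852]
contact_force: [-0.7, 1.2, -0.2]
opening: -0.0
grasp_force: 0.6
```

```bash
python3 look.py w4
```

```text
[528.21   1.21  58.  ] [ 3.14  0.   -0.85] [-0.72  1.23 -0.16]
weight 0.71 [251.8, 315.1] [190, 316, 268, 361] [546.52 -18.46  76.  ]
pan_center 0.88 [155.4, 316.4] [54, 284, 197, 432] [565.47 -40.94  51.  ]
cal_key 0.71 [365.7, 534.9] [342, 391, 505, 562] [426.99 -35.06  40.  ]
```

View pics/w4.png

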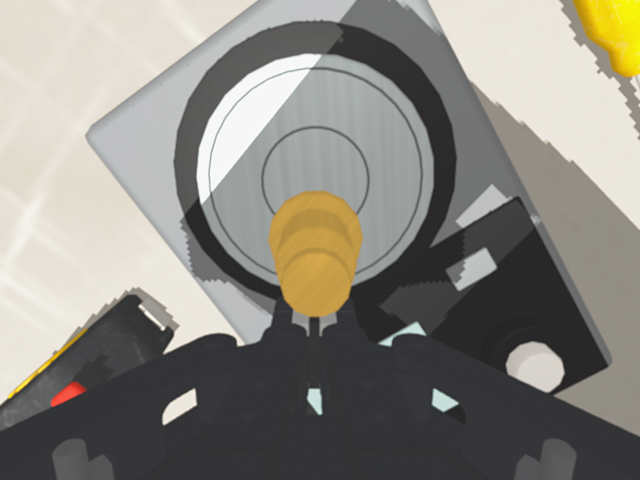

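```bash
python3 - <<'E'
from h import *
np.set_printoptions(precision=1,suppress=True)
t=r.sense()["eef_pos"][:2];yaw=-.852
u=np.array([np.cos(yaw),np.sin(yaw)]);v=np.array([np.sin(yaw),-np.cos(yaw)])
a=px2w("wrist",127,315.5,51);b=px2w("wrist",68,315.5,51);e=px2w("wrist",190,315,65)
for n,W,o in(("P20",a,20),("P40",b,40),("fl",e,17)): 
    d=W[:2]-o*u-t; print(n,d@u,d@v, d+t)
E
```

```text
P20 46.23150022593767 -0.5793123157855651 [559.2 -33.2]
P40 46.14184045511726 -0.5797552774484351 [559.1 -33.2]
fl 28.35779956088747 -0.795280633623233 [547.6 -19.6]
```

Call:
carry_out --pt "0 0 0 0.008 0 0 1" --pt "0 0 0 0.016 0 0 1" --pt "0 0 0 0.024 0.001 0 1" --pt "0 0 0 0.032 0.001 0 1" --pt "0 0 0 0.04 0.001 0 1" --pt "0 0 0 0.048 0.001 0 1" --pt "0 0 0 0.054 0.001 0 1" --pt "0 0 0 0.06 0.001 0 1"

```text
clock: 6.38
eef_pos: [537.9, -10.2, 58.0]
tcp_rot: [3.142, 0.0, -0.852]
contact_force: [-0.6, 0.7, 1.4]
opening: -0.003
grasp_force: 0.6
```

```bash
python3 look.py w5
```

```text
[537.93 -10.23  58.03] [ 3.14  0.   -0.85] [-0.63  0.65  1.35]
weight 0.73 [249.7, 318.3] [191, 316, 271, 363] [555.83 -31.06  76.  ]
pan_center 0.56 [187.5, 310.8] [99, 315, 198, 428] [568.89 -42.    51.  ]
cal_key 0.71 [382.8, 537.0] [373, 394, 515, 554] [429.02 -41.2   40.  ]
```

View pics/w5.png

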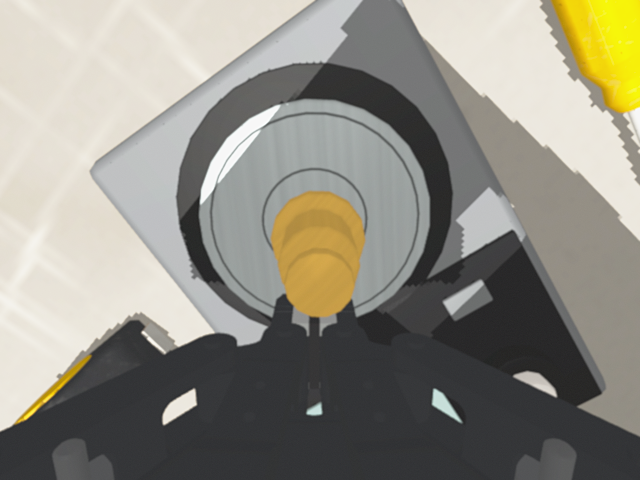

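```bash
cat > rem.py <<'E'
from h import *
import sys
rp,cp,rf,cf=map(float,sys.argv[1:5])
t=r.sense()["eef_pos"][:2];yaw=-.852
u=np.array([np.cos(yaw),np.sin(yaw)]);v=np.array([np.sin(yaw),-np.cos(yaw)])
a=px2w("wrist",rp,cp,51)[:2]-20*u;e=px2w("wrist",rf,cf,65)[:2]-17*u
print("P",a,(a-t)@u,(a-t)@v,"W",e,(e-t)@u,(e-t)@v,"rem u,v",(a-e)@u,(a-e)@v)
E
python3 rem.py 169 314 191 317
```

```text
P [559.36487585 -32.93190855] 31.1113853650717 -1.1337270388001417 W [556.5377492  -31.26405401] 27.99455564416925 -0.10428235689728012 rem u,v 3.1168297209024542 -1.0294446819028598
```

Call:
carry_out --pt "0 0 0 0.004 -0.001 0 1" --pt "0 0 0 0.008 -0.002 0 1" --pt "0 0 0 0.012 -0.004 0 1" --pt "0 0 0 0.012 -0.004 0 1" --pt "0 0 0 0.002 -0.004 0 1" --pt "0 0 0 -0.03 -0.004 0 1" --pt "0 0 0 -0.08 -0.004 0 1" --pt "0 0 0 -0.08 -0.004 0 1"

```text
clock: 7.58
eef_pos: [524.4, 6.4, 58.0]
tcp_rot: [3.141, 0.001, -0.851]
contact_force: [1.1, 0.0, 0.0]
opening: 0.001
grasp_force: 0.0
```

```bash
python3 look.py w6
```

```text
[524.38   6.36  57.96] [ 3.14  0.   -0.85] [1.09 0.02 0.02]
weight 0.87 [172.1, 320.8] [119, 224, 270, 368] [559.34 -34.37  76.  ]
pan_center 0.61 [121.2, 303.7] [33, 276, 196, 435] [574.26 -42.48  51.  ]
cal_key 0.62 [355.8, 536.5] [330, 381, 509, 566] [427.7  -34.55  40.  ]
```

View pics/w6.png

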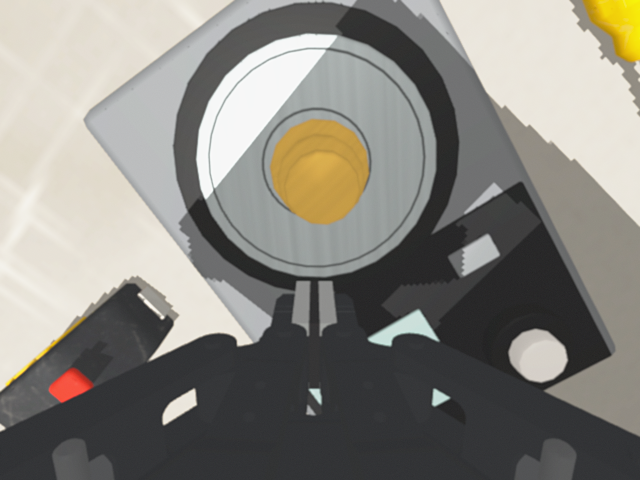

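```bash
python3 rem.py 108 316.8 119 320; python3 - <<'E'
from h import *
t=r.sense()["eef_pos"]
k=px2w("wrist",355,538,45);print("key z45",k,"z40",px2w("wrist",355,538,40))
c=r.get_calibration("wrist")["pose"];print(np.array(c))
E
```

```text
P [560.58255999 -34.10034899] 52.788892992797265 -0.10411570733123257 W [559.12544458 -33.90154212] 51.67979087958394 0.8615974892015806 rem u,v 1.10910211321332 -0.9657131965328134
key z45 [431.93317871 -35.50945146  45.        ] z40 [427.50228991 -35.26449393  40.        ]
[[-7.53130268e-01  6.35375392e-01  1.70566439e-01  5.69702556e+02]
 [-6.57870797e-01 -7.27020883e-01 -1.96587512e-01 -4.31259022e+01]
 [-9.01504579e-04 -2.60266685e-01  9.65536348e-01  2.00464721e+02]
 [ 0.00000000e+00  0.00000000e+00  0.00000000e+00  1.00000000e+00]]
```

Call:
carry_out --pt "0 0 0 0 0 -0.08 1" --pt "0 0 0 0 0 -0.16 1" --pt "0 0 0 -0.03 0.1 -0.2 1" --pt "0 0 0 -0.08 0.25 -0.2 1" --pt "0 0 0 -0.119 0.393 -0.2 1" --pt "0 0 0 -0.119 0.393 -0.1 1" --pt "0 0 0 -0.119 0.393 0 1" --pt "0 0 0 -0.119 0.393 0 1"

```text
clock: 8.78
eef_pos: [430.8, -36.8, 57.0]
tcp_rot: [3.14, 0.002, -0.853]
contact_force: [0.6, -0.3, 0.7]
opening: 0.001
grasp_force: 0.0
```

```bash
python3 look.py w7; python3 - <<'E'
from h import *
a=r.grab_frame("scene")[190:290,270:420];b=r.grab_frame("side")[205:305,230:380]
cv2.imwrite("pics/v7.png",cv2.resize(np.hstack([a,b])[:,:,::-1],(800,266),interpolation=2))
E
```

```text
[430.84 -36.82  57.02] [ 3.14  0.   -0.85] [ 0.61 -0.29  0.7 ]
weight 0.71 [83.3, 29.7] [22, 132, 0, 74] [547.88 -40.08  76.  ]
pan_center 0.97 [109.2, 94.1] [0, 207, 0, 167] [540.81 -38.4   51.  ]
cal_key 0.77 [276.3, 312.3] [268, 293, 288, 338] [436.76 -38.54  40.  ]
```

View pics/v7.png

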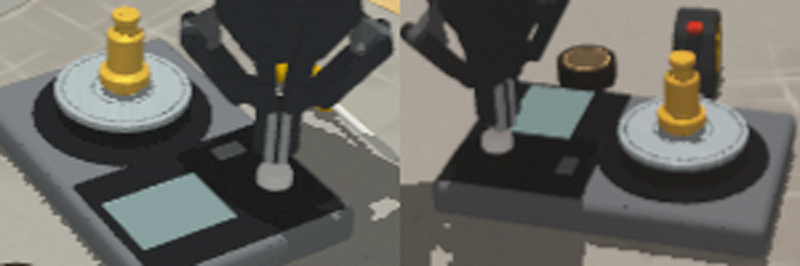

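Call:
carry_out --pt "0 0 0 0 0 0.02 1" --pt "0 0 0 0 0 0.035 1" --pt "0 0 0 0 0 0.042 1" --pt "0 0 0 0 0 0.048 1" --pt "0 0 0 0 0 0.052 1" --pt "0 0 0 0 0 0.056 1" --pt "0 0 0 0 0 0.056 1"

```text
clock: 9.95
eef_pos: [432.3, -36.7, 45.5]
tcp_rot: [-3.141, -0.0, -0.852]
contact_force: [-6.0, 0.8, 31.8]
opening: -0.0
grasp_force: 15.9
```

Call:
carry_out --pt "0 0 0 0 0 -0.006 1" --pt "0 0 0 0 0 -0.009 1" --pt "0 0 0 0 0 -0.009 1"

```text
clock: 10.32
eef_pos: [432.2, -36.7, 46.4]
tcp_rot: [-3.141, -0.0, -0.852]
contact_force: [0.9, 0.9, 2.8]
opening: 0.002
grasp_force: 1.8
```

Call:
carry_out --pt "0 0 0 0 0 -0.004 1" --pt "0 0 0 0 0 -0.008 1" --pt "0 0 0 0 0 -0.008 1"

```text
clock: 10.7
eef_pos: [432.1, -36.7, 48.3]
tcp_rot: [-3.141, -0.0, -0.852]
contact_force: [1.8, 0.7, 2.9]
opening: 0.0
grasp_force: 1.3
```

Call:
carry_out --pt "0 0 0 0 0 -0.01 1" --pt "0 0 0 0 0 -0.04 1" --pt "0 0 0 0 0 -0.15 1" --pt "0 0 0 0 0.1 -0.3 1" --pt "0 0 0 0 0.1 -0.45 1" --pt "0 0 0 0 0.1 -0.45 1" --pt "0 0 0 0 0.1 -0.45 1"

```text
clock: 11.58
eef_pos: [412.5, -53.1, 160.6]
tcp_rot: [3.141, 0.0, -0.852]
contact_force: [0.1, -0.2, 0.2]
opening: 0.001
grasp_force: 0.0
```

```bash
python3 look.py w8; python3 - <<'E'
from h import *
a=r.grab_frame("scene")[190:290,270:420];b=r.grab_frame("side")[205:305,230:380]
w=cv2.resize(cv2.imread("pics/w8.png"),(400,300))
v=cv2.resize(np.hstack([a,b])[:,:,::-1],(800,266),interpolation=2)
cv2.imwrite("pics/v8.png",np.vstack([v,np.hstack([w,w*0])]))
E
```

```text
[412.54 -53.1  160.55] [ 3.14  0.   -0.85] [ 0.05 -0.19  0.21]
weight 0.98 [101.8, 89.2] [70, 131, 34, 135] [556.82 -32.25  76.  ]
pan_center 0.67 [95.6, 135.1] [21, 175, 38, 187] [549.17 -45.61  51.  ]
cal_key 0.57 [97.2, 90.9] [70, 131, 34, 134] [573.62 -24.21  40.  ]
```

View pics/v8.png

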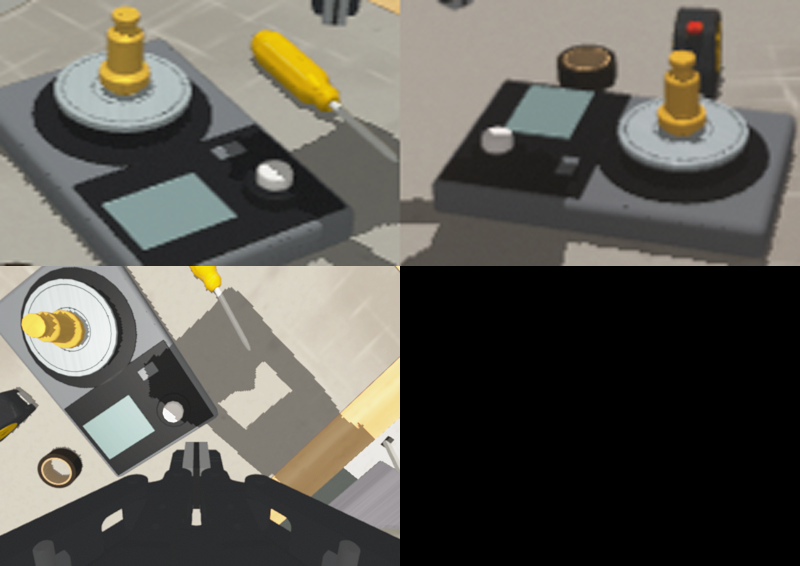

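The weight stands upright in the middle of the pan, the key has sprung back, the other things have not moved, and the arm is clear. I'm handing in.

```bash
python3 -c "
from rig import r
print(r.sign_off())"
```

```text
the job is handed in; nothing more can be done
None
```

The weight stands upright about 1.5 mm from the pan's middle by my camera measurement, the white key was then pressed to its stop and released, nothing else was moved, and the job is handed in (about 12 s on the clock).

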